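Nest the measuring cups in the drawer tray

ROBOT

A 6-joint arm with a two-finger parallel gripper is mounted at the origin on the work surface. World frame = base frame: x ahead of the robot, y to its left, z up, the work surface at z = 0. Lengths are in m, angles in rad, forces in N, time in s.
With the tool pointing down it reaches from about 0.375 to 0.9 m from the base axis. Payload 3.1 kg.
Tool frame: the origin (TCP) lies at the very end of the fingers, on their centre line; the grasp point (between the pads) lies 19 mm behind it; z points along the fingers, x is the direction in which the jaws open and shut, and the axes are right-handed (so a half turn about z gives the same grasp; the last joint's range is limited). The gripper opens to 87 mm and grips with 3 to 60 N. Pads are 19 mm wide; open, the fingers measure 117 mm over their backs; the gripper's body (75 mm by 190 mm) begins 51 mm behind the grasp point.
Start: joints at [1.002, 0.527, 1.433, -0, 1.181, -0.178], TCP at [0.237, 0.578, 0.192] pointing down, gripper open.
Joint ranges: [-3.08, 3.08], [-0.75, 2.2], [0.22, 2.44], [-1.43, 4.57], [0, 2.65], [-2.85, 2.85]. Speed limits (rad/s): [2.79, 2.79, 3.14, 3.14, 3.14, 3.14].

INTERFACE

Orientations are given as a rotation vector (axis times angle).
In Python, from station import manip, read_camera, workorder gives the robot as it stands.
- The arm moves only by the tool apply_moves, never from a script. Its argument "targets" is a list that holds one entry, the list of rows, each a list of 7 numbers: the shift along the world's x, y, z each as a share of 200 mm, from -1 to 1, then the turn, a rotation vector about the world's x, y, z each as a share of 45 degrees, from -1 to 1, then the opening, from -1 (shut) to 1 (fully open). A call has 1 to 20 rows; each row is the pose to reach, as a shift and turn from the pose measured when the call began; what a row does not reach only later rows make up. A row lasts 1/10 s, in which the tool goes at most 50 mm and 8.59 degrees, less where a joint would pass 70% of its speed; a pose out of reach is approached as far as the arm can. A call with a number of a shift or a turn outside -1 to 1 is refused whole. A call with a gripper value outside its range is refused whole. The fingers move at their own pace and stop on an object; "newtons" is the grip in N (left out, the last holds). Time passes only in rows, so rows that repeat a pose let the fingers close. It gives the time, the measured TCP pose, the force and the opening at its end, in the units of the state.
- manip.get_obs(): the state, without advancing time (a new reading comes with each control period).
- read_camera(name): name is "scene" or "top" or "wrist"; returns a dict with "pixels" (384x512x3 uint8, red, green, blue), "fx", "fy", "cx", "cy" (pixels), "eye" and "attitude" of the camera in the world. Camera axes: x right, y down, z forward; pixel columns grow to the right and rows downward; lengths in m; the calibration is good to about 2 mm. A picture is of the moment at which its call begins. There is no depth.
- workorder.job_done(): hands the job in, once; it reports no verdict.
The state is a dict: "time_s": time; "joint_positions": joint angles; "joint_velocities": joint speeds; "effort": joint torques, N m; "tcp_pos": TCP position; "tcp_rot": TCP orientation; "wrist_force": force on the tool from outside, world axes, zero at the start; "ft_torque": the same for the moment, N m; "finger_gap": finger opening in m.
Only numpy, scipy, OpenCV 4.12 (cv2) and the standard library are available. Lean on these libraries where they do the work, as an engineer would, in place of code of your own. Each camera call takes 0.05 s, during which the arm holds its last target. There are 200 camera calls.

TASK

Put the four measuring cups away as one nest: stand the blue cup, the largest, on the floor of the wide compartment of the bamboo tray, then set the green one in it, then the yellow one in the green, and last the red one in the yellow. Each cup must sit fully down and upright, with its handle along the length of the tray, pointing to either end. Leave the brush, mug, pepper mill and jar where they are.

Things in the scene. Friction and masses are not known exactly. Their poses are not given: they have to be found in the camera images.
- cup_250: blue plastic measuring cup (largest, about 250 ml), loose, about 50 g, on the worktop. Outer diameter 106 at the rim, 103 at the foot, height 32, wall 2.2, floor 3. Flat level handle along its -x, 13 wide, 6 thick, top flush with the rim, from the wall to 103 from the axis. Origin: centre of the underside.
- cup_125: green plastic measuring cup (second largest, about 125 ml), loose, about 34 g, on the worktop. Outer diameter 71 at the rim, 68 at the foot, height 38, wall 2.2, floor 3. Flat level handle along its -x, 13 wide, 6 thick, top flush with the rim, from the wall to 85.5 from the axis. Origin: centre of the underside. Nested: underside 3 above that of the cup around it; handles 3 or more apart.
- cup_80: yellow plastic measuring cup (second smallest, about 80 ml), loose, about 27 g, on the worktop. Outer diameter 55.6 at the rim, 52.6 at the foot, height 44, wall 2.2, floor 3. Flat level handle along its -x, 13 wide, 6 thick, top flush with the rim, from the wall to 77.8 from the axis. Origin: centre of the underside. Nested: underside 3 above that of the cup around it; handles 3 or more apart.
- cup_60: red plastic measuring cup (smallest, about 60 ml), loose, about 22 g, on the worktop. Outer diameter 43 at the rim, 40 at the foot, height 52, wall 2.2, floor 3. Flat level handle along its -x, 13 wide, 6 thick, top flush with the rim, from the wall to 71.5 from the axis. Origin: centre of the underside. Nested: underside 3 above that of the cup around it; handles 3 or more apart.
- compartment (a point): floor centre of the wide, empty compartment (200 x 124 inside, along this frame's x and y) of a fixed pale bamboo tray, 212 x 190, 22 high; walls 6 thick. This point lies 5 above the worktop; the walls rise 17 above it. x: along the tray's length. Beyond the wall at y +62 is the narrow compartment, 48 wide, with the brush.
- pastry_brush: bystander: wooden pastry brush 172 long, 26 wide, 12 thick, lying along the tray in its narrow compartment, bristles to its +x. Origin: underside, near the middle of its length (90 from the handle's end). Leave it alone
- mug: bystander: dark slate-grey stoneware mug, 80 in diameter, 88 high, handle at its +y. Origin: centre of the underside. Leave it alone
- pepper_mill: bystander: dark wooden pepper mill, 54 in diameter, 138 high. Origin: centre of the underside. Leave it alone
- jar: bystander: amber glass jar with a steel lid, 72 in diameter, 110 high. Origin: centre of the underside. Leave it alone
Not all that is in view belongs to the job. Several things have the shape of the cup_250; the one meant has the colours described above.

How it is judged:
By the outcome, as a careful person would: the job done as asked, in the order asked, and still so for the second after the job is handed in, with the robot touching nothing.
It also fails if it takes over 115 s, if anything falls off the work surface, if the arm or the gripper's body presses on something with over 40 N, if the wrist force passes 120 N, or if a joint passes its speed limit or range.

## Working session

There is one attempt and no reset: what is moved stays moved. The work goes in short steps, Python scripts to look and compute and a tool call to move; the robot and the scene stay as the last step left them, time stands still between calls to the robot, and variables do not carry over. Pictures are saved under pics/ and viewed, about 12 in all and at most 16, crops included, and the job is handed in when it is done.

Besides the shell and the picture viewer there is one more tool, called after "Call:" as name([rows], argument=value, ...), one row to a line, values as JSON. apply_moves: Moves the arm, as the interface text tells. Shift numbers are shares of 200 mm and turn numbers shares of 45 degrees, none past 1 either way. Its arguments: {"type":"object","properties":{"targets":{"type":"array","items":{"type":"array","items":{"type":"array","items":{"type":"number"}}}},"newtons":{"type":"number"}},"required":["targets"]}

```bash
ls; mkdir -p pics; python3 - <<'E'
from station import manip, read_camera
import cv2
print(manip.get_obs())
for n in("scene","top"):
    c=read_camera(n); cv2.imwrite(f"pics/{n}0.png",c["pixels"][:,:,::-1]); print({k:v for k,v in c.items() if k!="pixels"})
E
```

```text
pics
{'time_s': 0.0, 'joint_positions': array([ 1.00251924e+00,  5.28494567e-01,  1.43388779e+00, -8.21155742e-06,
        1.18137473e+00, -1.78502310e-01]), 'joint_velocities': array([-6.73202443e-04, -1.18075658e-03,  2.05826557e-03, -1.19141953e-04,
        7.31365474e-04,  8.76881847e-05]), 'effort': array([-3.15851885e-04, -4.40031874e+01, -1.76596195e+01,  6.34408020e-02,
        5.80602069e-02, -1.50418614e-04]), 'tcp_pos': array([0.2370343 , 0.57745834, 0.19125886]), 'tcp_rot': array([ 2.60885427,  1.7487096 , -0.00310973]), 'wrist_force': array([-0.57513342,  0.37247183,  0.05874497]), 'ft_torque': array([ 0.05496152,  0.02410621, -0.00946977]), 'finger_gap': 0.08730766445508091}
{'fx': 431.2913975084373, 'fy': 431.2913975084373, 'cx': 245.1365211123632, 'cy': 186.58784078588272, 'eye': array([1.36933043, 0.59189556, 0.95559369]), 'attitude': array([-1.15768241, -2.32928247,  1.02660882])}
{'fx': 397.4409521871392, 'fy': 397.4409521871392, 'cx': 265.61557481614165, 'cy': 195.44244437389492, 'eye': array([ 0.48787049, -0.01739856,  1.16623001]), 'attitude': array([-2.18153567,  2.16005726, -0.05124941])}
```

View pics/scene0.png

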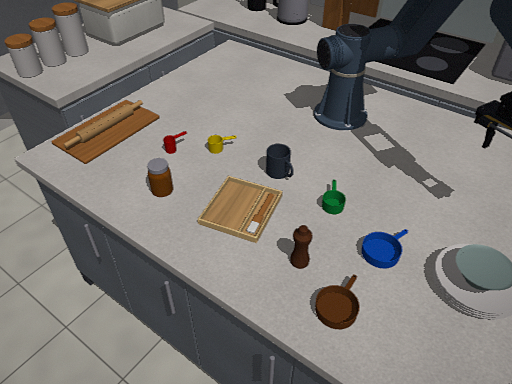

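View pics/top0.png

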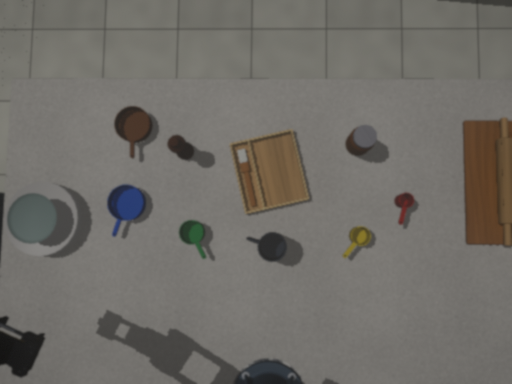

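Candidates for blue cup_250 in the top view: blue cup (127,203), brown look‑alike (133,125) and teal bowl on plate (33,218). The blue one is meant. Green is at (192,232), yellow at (361,237), red at (404,200), and the tray's wide compartment is about (278,170), with the brush side to its left.

```bash
cat > h.py <<'E'
import numpy as np, cv2
from station import manip, read_camera, workorder
from scipy.spatial.transform import Rotation as R
CUPS=dict(blue=(.053,.032,.103),green=(.0355,.038,.0855),yellow=(.0278,.044,.0778),red=(.0215,.052,.0715)) # rim r, height, handle end
HUE=dict(blue=(105,130),green=(60,90),yellow=(20,35),red=(0,6))
def cast(c,uv,z):
    uv=np.atleast_2d(uv).astype(float)
    d=np.c_[(uv[:,0]-c["cx"])/c["fx"],(uv[:,1]-c["cy"])/c["fy"],np.ones(len(uv))]@R.from_rotvec(c["attitude"]).as_matrix().T
    return c["eye"]+d*((z-c["eye"][2])/d[:,2])[:,None]
def proj(c,p):
    q=(np.atleast_2d(p)-c["eye"])@R.from_rotvec(c["attitude"]).as_matrix()
    return np.c_[q[:,0]/q[:,2]*c["fx"]+c["cx"],q[:,1]/q[:,2]*c["fy"]+c["cy"]]
def mask(c,name):
    hsv=cv2.cvtColor(c["pixels"],cv2.COLOR_RGB2HSV); a,b=HUE[name]
    m=cv2.inRange(hsv,(a,140,40),(b,255,255))
    n,l,s,_=cv2.connectedComponentsWithStats(cv2.morphologyEx(m,cv2.MORPH_CLOSE,np.ones((3,3))))
    i=1+np.argmax(s[1:,4]); return (l==i).astype(np.uint8)*255
def cup(c,name,base=0):
    """axis xy and handle direction (deg): body part = opened mask, handle = the rest"""
    r,h,e=CUPS[name]; m=mask(c,name)
    f=c["fx"]/(c["eye"][2]-h-base)
    k=int(.018*f)|1; body=cv2.morphologyEx(m,cv2.MORPH_OPEN,cv2.getStructuringElement(cv2.MORPH_ELLIPSE,(k,k)))
    ys,xs=np.nonzero(cv2.bitwise_and(m,cv2.bitwise_not(cv2.dilate(body,np.ones((3,3))))))
    H=cast(c,np.c_[xs,ys],base+h)[:,:2]
    bc=cast(c,np.c_[np.nonzero(body)[::-1]],base+h)[:,:2]; b0=bc.mean(0)
    far=np.linalg.norm(H-b0,axis=1); H=H[far>r*1.05]; 
    mu=H.mean(0); d=np.linalg.svd(H-mu)[2][0]; d*=np.sign(d@(mu-b0))
    ex=mu+d*np.percentile((H-mu)@d,98)   # handle end
    return dict(ax=ex-d*e,ang=np.degrees(np.arctan2(d[1],d[0])),end=ex,body=b0,ext=np.ptp((bc-b0)@[-d[1],d[0]]),hw=np.ptp((H-mu)@[-d[1],d[0]]),n=len(H))
E
python3 - <<'E'
from h import *
np.set_printoptions(precision=4,suppress=True)
for n in("top","scene"):
    c=read_camera(n)
    for k in CUPS: print(n,k,cup(c,k))
    if n=="top":
        hsv=cv2.cvtColor(c["pixels"],cv2.COLOR_RGB2HSV)
        print(hsv[170,280],hsv[170,325],hsv[175,257])
        m=cv2.inRange(hsv,(8,60,60),(25,200,255)); m[:,:228]=0;m[:,315:]=0
        m[:120]=0; m[220:]=0
        k=max(cv2.findContours(m,0,2)[0],key=cv2.contourArea); q=cv2.minAreaRect(k); print(q)
        P=cast(c,cv2.boxPoints(q),.022)[:,:2]; print(P,np.linalg.norm(np.diff(P,axis=0),axis=1))
        cv2.imwrite("pics/tray.png",cv2.resize(c["pixels"][120:225,220:325,::-1],None,fx=5,fy=5))
        cv2.imwrite("pics/blue.png",cv2.resize(c["pixels"][100:260,80:220,::-1],None,fx=3,fy=3))
E
```

```text
h.py:27: RuntimeWarning: Mean of empty slice.
  mu=H.mean(0); d=np.linalg.svd(H-mu)[2][0]; d*=np.sign(d@(mu-b0))
  ret = um.true_divide(
Traceback (most recent call last):
  File "h.py", line 28, in cup
    ex=mu+d*np.percentile((H-mu)@d,98)   # handle end
            ~~~~~~~~~~~~~^^^^^^^^^^^^^
IndexError: index -1 is out of bounds for axis 0 with size 0
```

```bash
sed -i 's/(a,140,40)/(a,150,70)/' h.py
python3 - <<'E'
from h import *
np.set_printoptions(precision=4,suppress=True)
for n in("top","scene"):
    c=read_camera(n)
    for k in CUPS:
        try: print(n,k,cup(c,k))
        except Exception as e:
            m=mask(c,k); print(n,k,"fail",cv2.boundingRect(m),(m>0).sum())
    if n=="top":
        hsv=cv2.cvtColor(c["pixels"],cv2.COLOR_RGB2HSV)
        print(hsv[170,280],hsv[170,325],hsv[175,257],hsv[210,132],hsv[202,404])
        m=cv2.inRange(hsv,(8,60,60),(25,200,255)); m[:,:228]=0;m[:,315:]=0
        m[:120]=0; m[220:]=0
        k=max(cv2.findContours(m,0,2)[0],key=cv2.contourArea); q=cv2.minAreaRect(k); print(q)
        P=cast(c,cv2.boxPoints(q),.022)[:,:2]; print(P,np.linalg.norm(np.diff(P,axis=0),axis=1))
        cv2.imwrite("pics/both.png",np.hstack([cv2.resize(c["pixels"][120:220,225:325,::-1],(400,400)),cv2.resize(c["pixels"][160:260,100:200,::-1],(400,400))]))
E
```

```text
top blue fail (117, 189, 26, 30) 605h.py:27: RuntimeWarning: Mean of empty slice.
  mu=H.mean(0); d=np.linalg.svd(H-mu)[2][0]; d*=np.sign(d@(mu-b0))
  ret = um.true_divide(
Traceback (most recent call last):
  File "h.py", line 20, in cup
    r,h,e=CUPS[name]; m=mask(c,name)
                        ~~~~^^^^^^^^
  File "h.py", line 17, in mask
    i=1+np.argmax(s[1:,4]); return (l==i).astype(np.uint8)*255
        ~~~~~~~~~^^^^^^^^^
ValueError: attempt to get argmax of an empty sequence

During handling of the above exception, another exception occurred:

Traceback (most recent call last):
  File "h.py", line 17, in mask
    i=1+np.argmax(s[1:,4]); return (l==i).astype(np.uint8)*255
        ~~~~~~~~~^^^^^^^^^
ValueError: attempt to get argmax of an empty sequence
```

```bash
python3 - <<'E'
from h import *
c=read_camera("top"); hsv=cv2.cvtColor(c["pixels"],cv2.COLOR_RGB2HSV)
for u,v in [(130,205),(118,200),(117,229),(125,190),(195,233),(185,228),(202,252),(362,236),(356,243),(349,251),(405,200),(398,197),(403,216),(280,170),(247,190)]: print((u,v),hsv[v,u],end='; ')
cv2.imwrite("pics/both.png",np.hstack([cv2.resize(c["pixels"][120:220,225:325,::-1],(400,400)),cv2.resize(c["pixels"][160:260,100:200,::-1],(400,400))]))
E
```

```text
(130, 205) [112 164 115]; (118, 200) [112 155 102]; (117, 229) [113 116  99]; (125, 190) [113 136  86]; (195, 233) [ 66 120  89]; (185, 228) [62 73 59]; (202, 252) [ 66 113  86]; (362, 236) [ 25 175 134]; (356, 243) [ 25 155 107]; (349, 251) [ 25 166 132]; (405, 200) [  2 138  83]; (398, 197) [  2 122  75]; (403, 216) [  2 147 104]; (280, 170) [ 16 110 107]; (247, 190) [ 15 118 108];
```

View pics/both.png

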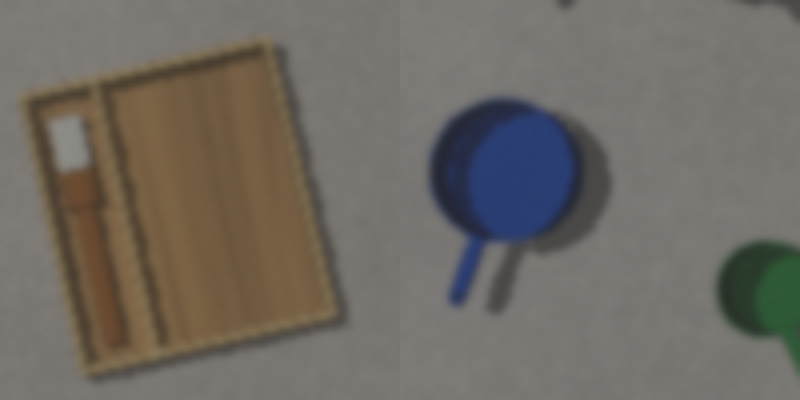

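The crop shows the tray outer corners at about (230,144), (292,130), (310,200), (247,214), with the brush in the left compartment. The cup on the right is indeed the blue one, its handle pointing down‑left to (114,235).

```bash
sed -i 's/(a,150,70)/(a,SMIN[name],35)/; s/^def cast/SMIN=dict(blue=95,green=65,yellow=130,red=100)\ndef cast/' h.py
python3 - <<'E'
from h import *
np.set_printoptions(precision=4,suppress=True)
for n in("top","scene"):
    c=read_camera(n)
    for k in CUPS:
        try: print(n,k,cup(c,k))
        except Exception as e:
            m=mask(c,k); print(n,k,"fail",cv2.boundingRect(m),(m>0).sum())
    if n=="top":
        hsv=cv2.cvtColor(c["pixels"],cv2.COLOR_RGB2HSV)
        m=cv2.inRange(hsv,(8,60,40),(28,200,255)); m[:,:222]=0;m[:,318:]=0
        m[:120]=0; m[222:]=0
        k=max(cv2.findContours(m,0,2)[0],key=cv2.contourArea); q=cv2.minAreaRect(k); print(cv2.boxPoints(q))
        P=cast(c,cv2.boxPoints(q),.022)[:,:2]; print(P,np.linalg.norm(np.diff(P,axis=0),axis=1))
E
```

```text
top blue {'ax': array([0.5549, 0.4189]), 'ang': np.float64(163.21269595726463), 'end': array([0.4563, 0.4487]), 'body': array([0.5466, 0.4127]), 'ext': np.float64(0.09465938184554185), 'hw': np.float64(0.01018749402827513), 'n': 51}
top green {'ax': array([0.4719, 0.226 ]), 'ang': np.float64(-152.65754811954866), 'end': array([0.396 , 0.1868]), 'body': array([0.4652, 0.2181]), 'ext': np.float64(0.05962652867185495), 'hw': np.float64(0.010102123509999459), 'n': 48}
top yellow {'ax': array([ 0.4659, -0.2564]), 'ang': np.float64(141.85439225337302), 'end': array([ 0.4047, -0.2084]), 'body': array([ 0.4583, -0.2506]), 'ext': np.float64(0.052117481433877885), 'hw': np.float64(0.009422541387692033), 'n': 46}
top red {'ax': array([ 0.5667, -0.3803]), 'ang': np.float64(164.60327769203116), 'end': array([ 0.4977, -0.3614]), 'body': array([ 0.5579, -0.3737]), 'ext': np.float64(0.047211754681617694), 'hw': np.float64(0.010877986463098852), 'n': 58}
[[228.691  142.9944]
 [292.9606 128.1629]
 [309.3595 199.2247]
 [245.0898 214.0562]]
[[ 0.7253  0.1233]
 [ 0.7701 -0.0641]
 [ 0.5627 -0.1124]
 [ 0.5
[... 290 characters left out ...]
rray([0.4714, 0.2261]), 'ang': np.float64(-151.11265457295704), 'end': array([0.3965, 0.1848]), 'body': array([0.4842, 0.2309]), 'ext': np.float64(0.06609710274291689), 'hw': np.float64(0.00937486519187056), 'n': 33}
scene yellow {'ax': array([ 0.4688, -0.2527]), 'ang': np.float64(142.90332879045627), 'end': array([ 0.4067, -0.2057]), 'body': array([ 0.4826, -0.2354]), 'ext': np.float64(0.1032925923826297), 'hw': np.float64(0.017645214753253723), 'n': 38}
scene red {'ax': array([ 0.5688, -0.3761]), 'ang': np.float64(165.98131171356428), 'end': array([ 0.4994, -0.3587]), 'body': array([ 0.5853, -0.3542]), 'ext': np.float64(0.09894231643572776), 'hw': np.float64(0.017183415124534956), 'n': 37}
```

Call:
apply_moves([
  [[0.4,-0.25,0,0,0,0.1,-0.2],[0.8,-0.5,0,0,0,0.1,-0.2],[0.95,-0.6,0,0,0,0.1,-0.2],[0.95,-0.6,0,0,0,0.1,-0.2],[0.95,-0.6,0,0,0,0.1,-0.2],[0.95,-0.6,0,0,0,0.1,-0.2],[0.95,-0.6,0,0,0,0.1,-0.2]],
], newtons=25)

```text
time_s: 1.05
tcp_pos: [0.4274, 0.4576, 0.1918]
tcp_rot: [-2.54, -1.848, 0.002]
wrist_force: [-0.2, 0.1, -0.5]
finger_gap: 0.04
```

```bash
cat >> h.py <<'E'
def look(name,base=0,save=None,cam="wrist"):
    c=read_camera(cam); 
    if save: cv2.imwrite(f"pics/{save}.png",c["pixels"][:,:,::-1])
    o=manip.get_obs(); rv=o["tcp_rot"]; X=R.from_rotvec(rv).as_matrix()[:,0]
    print("tcp",o["tcp_pos"].round(4),"yaw",np.degrees(np.arctan2(X[1],X[0])).round(1),"gap",round(o["finger_gap"],4),"t",o["time_s"])
    try: print(name,cup(c,name,base))
    except Exception as e: print("no fit",e)
    return c
E
python3 - <<'E'
from h import *
np.set_printoptions(precision=4,suppress=True)
look("blue",save="w1")
E
```

```text
tcp [0.4265 0.4581 0.1918] yaw 72.2 gap 0.0379 t 1.1
blue {'ax': array([0.5294, 0.3856]), 'ang': np.float64(138.10940401960056), 'end': array([0.4527, 0.4544]), 'body': array([0.5225, 0.4273]), 'ext': np.float64(0.09030993653369132), 'hw': np.float64(0.016475375963116788), 'n': 141}
```

View pics/w1.png

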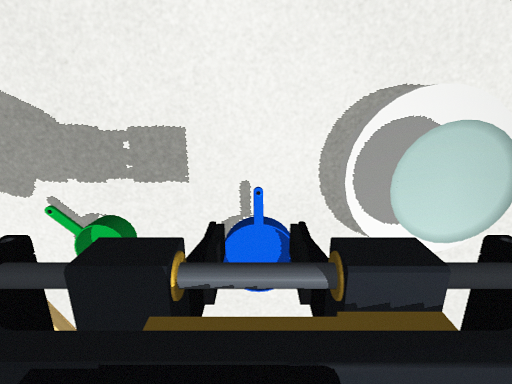

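The wrist view shows the blue handle (col 258, rows 187–217) centred between the fingers, with its end toward the camera. I fit the handle only, since the body is partly hidden.

```bash
cat >> h.py <<'E'
def handle(c,name,base=0):
    "handle line from mask pixels within 40 mm of the end, seen by the wrist camera (nearest the camera top)"
    r,h,e=CUPS[name]; ys,xs=np.nonzero(mask(c,name)); P=cast(c,np.c_[xs,ys],base+h)[:,:2]
    cen=np.median(P,axis=0); tip=P[np.argmax(np.linalg.norm(P-cen,axis=1))]
    H=P[np.linalg.norm(P-tip,axis=1)<min(.042,.8*(e-r))]; mu=H.mean(0)
    d=np.linalg.svd(H-mu,full_matrices=False)[2][0]; d*=np.sign(d@(mu-cen))
    end=mu+d*np.percentile((H-mu)@d,99)
    print("HANDLE",name,"ax",(end-d*e).round(4),"ang",np.degrees(np.arctan2(d[1],d[0])).round(1),"end",end.round(4),"w",np.ptp((H-mu)@[-d[1],d[0]]).round(4))
    return end,d
E
python3 - <<'E'
from h import *
handle(look("blue"),"blue")
E
```

```text
tcp [0.4261 0.4585 0.1919] yaw 72.2 gap 0.0369 t 1.15
blue {'ax': array([0.54720578, 0.41623298]), 'ang': np.float64(160.12146058267493), 'end': array([0.45034297, 0.45125579]), 'body': array([0.52169771, 0.42754423]), 'ext': np.float64(0.08491146430870035), 'hw': np.float64(0.012014020515537814), 'n': 139}
HANDLE blue ax [0.5483 0.4196] ang 162.3 end [0.4502 0.451 ] w 0.0118
```

Call:
apply_moves([
  [[0.24,-0.074,-0.2,0,0,0,-0.25],[0.24,-0.074,-0.45,0,0,0,-0.25],[0.24,-0.074,-0.65,0,0,0,-0.25],[0.24,-0.074,-0.8,0,0,0,-0.25],[0.24,-0.074,-0.875,0,0,0,-0.25],[0.24,-0.074,-0.875,0,0,0,-0.25],[0.24,-0.074,-0.875,0,0,0,-0.25],[0.24,-0.074,-0.875,0,0,0,-1],[0.24,-0.074,-0.875,0,0,0,-1],[0.24,-0.074,-0.875,0,0,0,-1],[0.24,-0.074,-0.875,0,0,0,-1],[0.24,-0.074,-0.875,0,0,0,-1],[0.24,-0.074,-0.875,0,0,0,-1]],
], newtons=25)

```text
time_s: 2.45
tcp_pos: [0.4741, 0.4436, 0.017]
tcp_rot: [-2.538, -1.851, 0.002]
wrist_force: [0.1, -0.6, 0.3]
finger_gap: 0.0016
```

Missed: the gap is 1.6 mm. I open slightly and look.

```bash
python3 - <<'E'
from h import *
a=look("blue"); s=read_camera("scene")
p=proj(s,manip.get_obs()["tcp_pos"])[0]; print("tcp px",p); u,v=p.astype(int)
cv2.imwrite("pics/m1.png",np.hstack([cv2.resize(a["pixels"][170:310,170:340,::-1],(400,330)),cv2.resize(s["pixels"][v-60:v+60,u-70:u+70,::-1],(385,330))]))
E
```

```text
tcp [0.4741 0.4436 0.0169] yaw 72.2 gap 0.0006 t 2.5
no fit index -1 is out of bounds for axis 0 with size 0
tcp px [400.2300834  236.20940293]h.py:26: RuntimeWarning: Mean of empty slice.
  bc=cast(c,np.c_[np.nonzero(body)[::-1]],base+h)[:,:2]; b0=bc.mean(0)
  ret = um.true_divide(
h.py:28: RuntimeWarning: Mean of empty slice.
  mu=H.mean(0); d=np.linalg.svd(H-mu)[2][0]; d*=np.sign(d@(mu-b0))
```

View pics/m1.png

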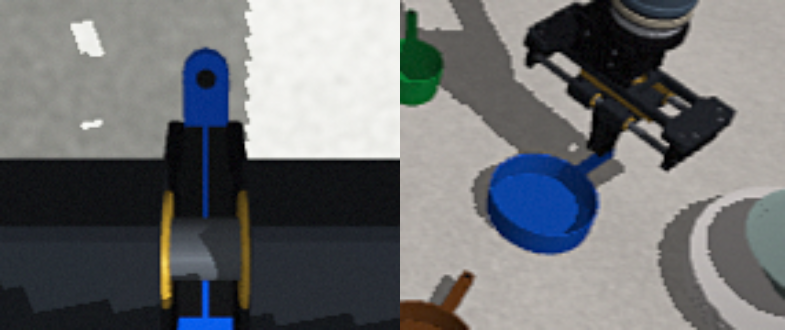

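The fingers shut just above the handle, seen through the gap, so the tips below the pads don't grip. The pads start further back, so the grasp must be deeper. I retry 3 mm lower to learn the limit.

Call:
apply_moves([
  [[0,0,0,0,0,0,-0.3],[0,0,0,0,0,0,-0.3],[0,0,0,0,0,0,-0.3],[0,0,0,0,0,0,-0.3],[0,0,0,0,0,0,-0.3],[0,0,-0.02,0,0,0,-0.3],[0,0,-0.02,0,0,0,-1],[0,0,-0.02,0,0,0,-1],[0,0,-0.02,0,0,0,-1],[0,0,-0.02,0,0,0,-1],[0,0,-0.02,0,0,0,-1],[0,0,-0.02,0,0,0,-1]],
], newtons=25)

```text
time_s: 3.75
tcp_pos: [0.4741, 0.4436, 0.0129]
tcp_rot: [-2.538, -1.851, 0.002]
wrist_force: [0.5, 0.5, -0.5]
finger_gap: 0.001
```

Call:
apply_moves([
  [[0,0,0,0,0,0,-0.3],[0,0,0,0,0,0,-0.3],[0,0,0,0,0,0,-0.3],[0,0,0,0,0,0,-0.3],[0,0,0,0,0,0,-0.3],[0,0,-0.025,0,0,0,-0.3],[0,0,-0.025,0,0,0,-1],[0,0,-0.025,0,0,0,-1],[0,0,-0.025,0,0,0,-1],[0,0,-0.025,0,0,0,-1],[0,0,-0.025,0,0,0,-1],[0,0,-0.025,0,0,0,-1]],
], newtons=25)

```text
time_s: 4.95
tcp_pos: [0.4742, 0.4437, 0.008]
tcp_rot: [-2.538, -1.851, 0.002]
wrist_force: [-0.3, -0.3, -0.1]
finger_gap: 0.0012
```

```bash
python3 - <<'E' 2>/dev/null
from h import *
a=look("blue"); s=read_camera("scene"); print(manip.get_obs()["wrist_force"])
p=proj(s,manip.get_obs()["tcp_pos"])[0]; print("tcp px",p); u,v=p.astype(int)
for k in(s,read_camera("top")): print(cup(k,"blue"))
cv2.imwrite("pics/m2.png",np.hstack([cv2.resize(a["pixels"][170:310,170:340,::-1],(400,330)),cv2.resize(s["pixels"][v-40:v+20,u-35:u+35,::-1],(385,330),interpolation=cv2.INTER_NEAREST)]))
E
```

```text
tcp [0.4742 0.4437 0.008 ] yaw 72.2 gap 0.0005 t 5.0
no fit index -1 is out of bounds for axis 0 with size 0
[-0.33458916 -1.34434878  0.01826805]
tcp px [399.51484807 238.27634538]
{'ax': array([0.5511677 , 0.39551106]), 'ang': np.float64(145.05519585907626), 'end': array([0.46673816, 0.45450812]), 'body': array([0.56288241, 0.42316177]), 'ext': np.float64(0.11989630633136089), 'hw': np.float64(0.014529118659224592), 'n': 28}
```

```bash
python3 - <<'E' 2>&1 | tail -3
from h import *
a=read_camera("wrist"); s=read_camera("scene")
u,v=399,238
cv2.imwrite("pics/m2.png",np.hstack([cv2.resize(a["pixels"][170:310,170:340,::-1],(400,330)),cv2.resize(s["pixels"][v-40:v+20,u-35:u+35,::-1],(385,330),interpolation=cv2.INTER_NEAREST)]))
E
```

```text
(no output)
```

View pics/m2.png

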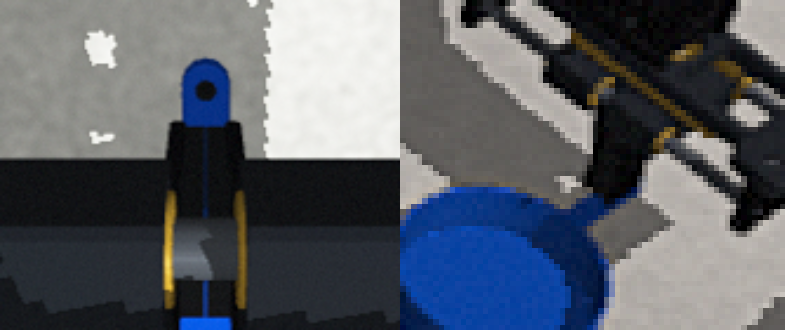

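```bash
python3 - <<'E'
from h import *
a=read_camera("wrist"); s=read_camera("scene"); t=read_camera("top"); o=manip.get_obs(); p=o["tcp_pos"]
print("wrist eye-tcp",(a["eye"]-p).round(4),a["fx"])
m=mask(a,"blue"); ys,xs=np.nonzero(m[:224]); print("handle px width",[np.ptp(xs[ys==y])+1 for y in range(200,222,3)],"pred",a["fx"]*.013/(a["eye"][2]-.032), ys.min())
print("end of handle world",cast(a,[[257,ys.min()]],.032))
for z in (0,.024): print(z,proj(a,p+[0,0,z]),proj(s,p+[0,0,z]),proj(t,p+[0,0,z]))
q=s["pixels"][:,:,::-1].copy()
cv2.imwrite("pics/m3.png",np.hstack([cv2.resize(q[215:255,375:425],(400,320),interpolation=cv2.INTER_CUBIC),cv2.resize(t["pixels"][200:250,90:150,::-1],(384,320),interpolation=cv2.INTER_CUBIC)]))
E
```

```text
wrist eye-tcp [-0.0774  0.0245  0.192 ] 289.68556469913943
handle px width [np.int64(18), np.int64(19), np.int64(21), np.int64(21), np.int64(21), np.int64(20), np.int64(20), np.int64(21)] pred 22.426662570587848 195
end of handle world [[0.44910037 0.45126818 0.032     ]]
0 [[257.54025748 219.24604703]] [[399.52030201 238.28301131]] [[118.89197519 227.91863589]]
0.024 [[257.5905434  234.00747603]] [[401.48648933 232.70903645]] [[115.59882636 227.98119416]]
```

View pics/m3.png

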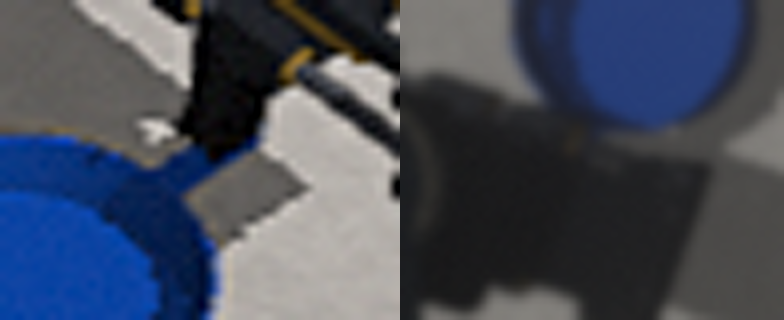

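The wrist and scene views agree that the visible finger ends stop about 25 mm above the reported TCP: finger-end row is 221 at both heights, and they end at the handle top. So the reported z runs low and the earlier grasps shut above the handle. I'll go down in small steps and watch the force.

Call:
apply_moves([
  [[0,0,0,0,0,0,-0.3],[0,0,0,0,0,0,-0.3],[0,0,0,0,0,0,-0.3],[0,0,0,0,0,0,-0.3],[0,0,0,0,0,0,-0.3],[0,0,-0.015,0,0,0,-0.3],[0,0,-0.025,0,0,0,-0.3],[0,0,-0.035,0,0,0,-0.3],[0,0,-0.035,0,0,0,-0.3]],
])

```text
time_s: 6.25
tcp_pos: [0.4738, 0.4434, 0.0004]
tcp_rot: [-2.538, -1.851, 0.003]
wrist_force: [-0.2, 0.1, 0.3]
finger_gap: 0.0302
```

Call:
apply_moves([
  [[0,0,-0.01,0,0,0,-0.3],[0,0,-0.02,0,0,0,-0.3],[0,0,-0.03,0,0,0,-0.3],[0,0,-0.03,0,0,0,-0.3],[0,0,-0.03,0,0,0,-0.3]],
])

```text
time_s: 6.75
tcp_pos: [0.4738, 0.4434, -0.0057]
tcp_rot: [-2.538, -1.851, 0.004]
wrist_force: [0.6, 0.5, -0.3]
finger_gap: 0.0304
```

Call:
apply_moves([
  [[0,0,-0.01,0,0,0,-0.3],[0,0,-0.02,0,0,0,-0.3],[0,0,-0.03,0,0,0,-0.3],[0,0,-0.04,0,0,0,-0.3],[0,0,-0.04,0,0,0,-0.3]],
])

```text
time_s: 7.25
tcp_pos: [0.4735, 0.4432, -0.0141]
tcp_rot: [-2.538, -1.851, 0.005]
wrist_force: [0.4, 0.1, 0.2]
finger_gap: 0.0303
```

```bash
python3 - <<'E'
from h import *
a=read_camera("wrist"); s=read_camera("scene"); print(manip.get_obs()["wrist_force"])
cv2.imwrite("pics/m4.png",np.hstack([cv2.resize(s["pixels"][210:260,375:430,::-1],(400,364),interpolation=cv2.INTER_CUBIC),cv2.resize(a["pixels"][170:310,170:340,::-1],(400,364))]))
E
```

```text
[-0.47458986  0.34189556 -0.59828729]
```

View pics/m4.png

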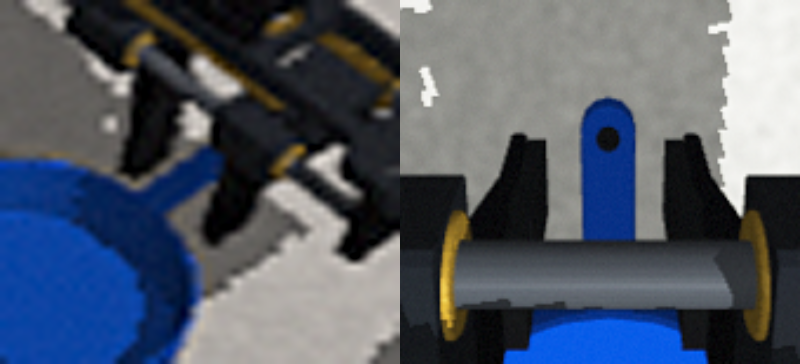

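Picture m4 (8th) shows the fingers now straddling the blue handle, centred, with the tips below it. Closing.

Call:
apply_moves([
  [[0,0,0,0,0,0,-1],[0,0,0,0,0,0,-1],[0,0,0,0,0,0,-1],[0,0,0,0,0,0,-1],[0,0,0,0,0,0,-1],[0,0,0.05,0,0,0,-1],[0,0,0.2,0,0,0,-1],[0,0,0.4,0,0,0,-1],[0,0,0.4,0,0,0,-1]],
], newtons=25)

```text
time_s: 8.25
tcp_pos: [0.4776, 0.4461, 0.0725]
tcp_rot: [2.538, 1.852, 0.015]
wrist_force: [0.6, 0.6, -0.3]
finger_gap: 0.0125
```

Gripped (gap 12.5 mm). Lift and carry to above the compartment, clear of the pepper mill (138 mm).

Call:
apply_moves([
  [[0,0,0.2,0,0,0,-1],[0,0,0.45,0,0,0,-1],[0.03,-0.2,0.45,0,0,0.1,-1],[0.07,-0.4,0.45,0,0,0.25,-1],[0.1,-0.6,0.45,0,0,0.4,-1],[0.15,-0.8,0.45,0,0,0.55,-1],[0.18,-1,0.45,0,0,0.69,-1],[0.18,-1,0.45,0,0,0.69,-1]],
])

```text
time_s: 9.05
tcp_pos: [0.5141, 0.2416, 0.1625]
tcp_rot: [-1.953, -2.458, -0.011]
wrist_force: [-0.1, 0.6, -0.3]
finger_gap: 0.0124
```

Call:
apply_moves([
  [[0.05,-0.2,0,0,0,0,-1],[0.1,-0.4,0,0,0,0,-1],[0.15,-0.6,0,0,0,0,-1],[0.2,-0.8,0,0,0,0,-1],[0.25,-1,0,0,0,0,-1],[0.25,-1,0,0,0,0,-1]],
])

```text
time_s: 9.65
tcp_pos: [0.5663, 0.0375, 0.1628]
tcp_rot: [1.961, 2.453, 0.012]
wrist_force: [0.4, 0.1, -1.1]
finger_gap: 0.0124
```

```bash
python3 - <<'E' 2>/dev/null
from h import *
a=read_camera("wrist"); o=manip.get_obs(); X=R.from_rotvec(o["tcp_rot"]).as_matrix(); print(o["tcp_pos"],X.round(3),o["finger_gap"])
handle(a,"blue",o["tcp_pos"][2]+.014)
E
```

```text
[0.56492322 0.03993123 0.16255971] [[-0.222  0.975  0.004]
 [ 0.975  0.221  0.007]
 [ 0.006  0.005 -1.   ]] 0.012382066385469907
HANDLE blue ax [0.6412 0.0552] ang -166.5 end [0.541  0.0311] w 0.0127
```

Call:
apply_moves([
  [[0.025,-0.2,0,0,0,0.015,-1],[0.025,-0.402,-0.1,0,0,0.015,-1],[0.025,-0.402,-0.3,0,0,0.015,-1],[0.025,-0.402,-0.5,0,0,0.015,-1],[0.025,-0.402,-0.65,0,0,0.015,-1],[0.025,-0.402,-0.75,0,0,0.015,-1],[0.025,-0.402,-0.8,0,0,0.015,-1],[0.025,-0.402,-0.84,0,0,0.015,-1],[0.025,-0.402,-0.86,0,0,0.015,-1],[0.025,-0.402,-0.86,0,0,0.015,-1]],
])

```text
time_s: 10.7
tcp_pos: [0.5704, -0.04, -0.0088]
tcp_rot: [-1.945, -2.466, -0.013]
wrist_force: [0.5, 0.4, 0.1]
finger_gap: 0.0127
```

```bash
python3 - <<'E' 2>/dev/null
from h import *
a=read_camera("wrist"); s=read_camera("scene"); o=manip.get_obs(); X=R.from_rotvec(o["tcp_rot"]).as_matrix(); print(o["tcp_pos"],X[:,2].round(3),o["finger_gap"],o["wrist_force"])
cv2.imwrite("pics/p1.png",np.hstack([cv2.resize(s["pixels"][150:260,170:310,::-1],(420,330),interpolation=cv2.INTER_CUBIC),cv2.resize(a["pixels"][:,:,::-1],(380,330))]))
E
```

```text
[ 0.57083987 -0.04051119 -0.00850689] [ 0.006  0.006 -1.   ] 0.012862345937349818 [-0.11806198 -0.08334028 -1.11245448]
```

View pics/p1.png

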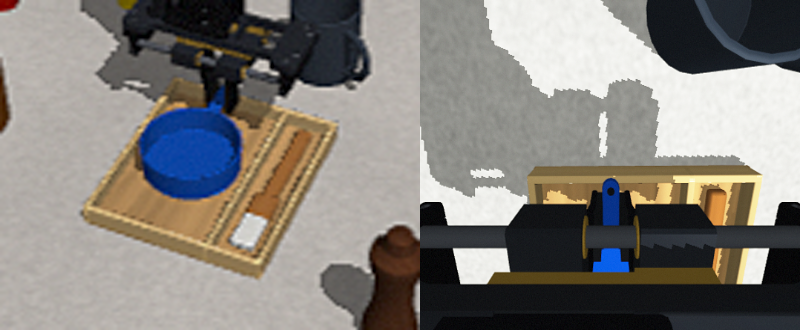

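Blue is inside the compartment, upright, with its handle along the tray. Release, rise and head for green.

Call:
apply_moves([
  [[0,0,0,0,0,0,-0.35],[0,0,0,0,0,0,-0.35],[0,0,0,0,0,0,-0.35],[0,0,0,0,0,0,-0.35],[0,0,0.2,0,0,0,-0.35],[0,0,0.45,0,0,0,-0.35],[0,0,0.7,0,0,0,-0.3],[0,0.1,0.8,0,0,0,-0.3],[-0.2,0.35,0.8,0,0,0.1,-0.3],[-0.4,0.6,0.8,0,0,0.2,-0.3],[-0.55,0.8,0.8,0,0,0.33,-0.3],[-0.65,1,0.8,0,0,0.33,-0.3],[-0.65,1,0.8,0,0,0.33,-0.3]],
])

```text
time_s: 12.1
tcp_pos: [0.4369, 0.1619, 0.1514]
tcp_rot: [-1.605, -2.696, -0.012]
wrist_force: [0.8, -0.9, 0.4]
finger_gap: 0.0303
```

```bash
python3 - <<'E' 2>/dev/null
from h import *
a=look("green"); handle(a,"green"); t=read_camera("top"); print(cup(t,"blue",.005))
# tray long edges: inner compartment check
cv2.imwrite("pics/t2.png",cv2.resize(t["pixels"][115:225,215:325,::-1],(600,600),interpolation=cv2.INTER_CUBIC))
E
```

```text
tcp [0.4358 0.1633 0.1514] yaw 118.5 gap 0.0303 t 12.15
green {'ax': array([0.46906789, 0.22148179]), 'ang': np.float64(-154.91757113611033), 'end': array([0.39163064, 0.18523648]), 'body': array([0.45480165, 0.21724835]), 'ext': np.float64(0.0693865806755701), 'hw': np.float64(0.0536564894304785), 'n': 431}
HANDLE green ax [0.466  0.2251] ang -151.0 end [0.3912 0.1837] w 0.0127
{'ax': array([ 0.65075664, -0.02224254]), 'ang': np.float64(-166.24818787544748), 'end': array([ 0.55070918, -0.04672735]), 'body': array([ 0.64284795, -0.02442217]), 'ext': np.float64(0.09922541849466596), 'hw': np.float64(0.009894185761603926), 'n': 46}
```

View pics/t2.png

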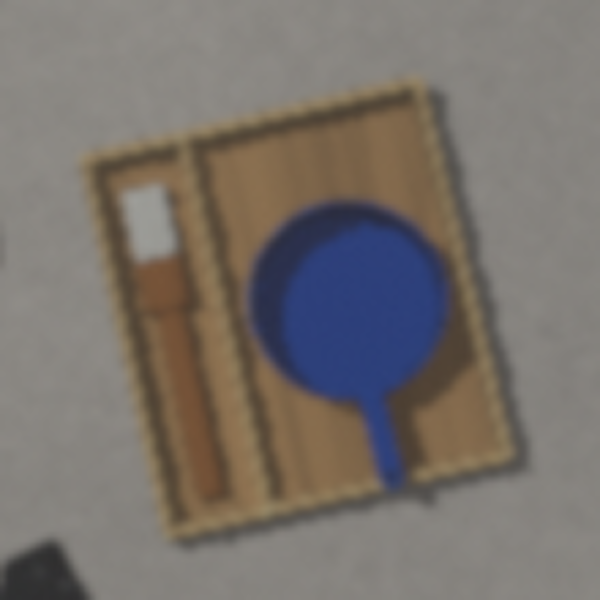

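Picture 10 (t2) shows blue centred in the wide compartment at about (348,300) in the crop. The measured axis is (0.651,−0.022), handle −166.2°, against the tray's −166.6°. Now grasp green.

Call:
apply_moves([
  [[-0.141,0.144,-0.1,0,0,0,-0.3],[-0.141,0.144,-0.3,0,0,0,-0.3],[-0.141,0.144,-0.5,0,0,0,-0.3],[-0.141,0.144,-0.65,0,0,0,-0.3],[-0.141,0.144,-0.74,0,0,0,-0.3],[-0.141,0.144,-0.777,0,0,0,-0.3],[-0.141,0.144,-0.777,0,0,0,-0.3],[-0.141,0.144,-0.777,0,0,0,-1],[-0.141,0.144,-0.777,0,0,0,-1],[-0.141,0.144,-0.777,0,0,0,-1],[-0.141,0.144,-0.777,0,0,0,-1],[-0.141,0.144,-0.777,0,0,0,-1]],
], newtons=25)

```text
time_s: 13.4
tcp_pos: [0.4101, 0.1905, -0.0033]
tcp_rot: [-1.603, -2.7, -0.013]
wrist_force: [0.4, -1.1, 3.4]
finger_gap: 0.0124
```

Green gripped with a shallower hold. Lift, carry and turn −195°.

Call:
apply_moves([
  [[0,0,0.2,0,0,0,-1],[0,0,0.45,0,0,0,-1],[0,0,0.7,0,0,-0.1,-1],[0.05,-0.05,0.85,0,0,-0.28,-1],[0.2,-0.12,0.85,0,0,-0.46,-1],[0.4,-0.25,0.85,0,0,-0.64,-1],[0.6,-0.38,0.85,0,0,-0.82,-1],[0.8,-0.5,0.85,0,0,-1,-1],[0.8,-0.5,0.85,0,0,-1,-1]],
])

```text
time_s: 14.3
tcp_pos: [0.5766, 0.087, 0.1671]
tcp_rot: [2.515, 1.87, 0.021]
wrist_force: [-1.1, -0.1, 0.2]
finger_gap: 0.0129
```

Call:
apply_moves([
  [[0.15,-0.1,0,0,0,-0.18,-1],[0.3,-0.2,0,0,0,-0.36,-1],[0.45,-0.3,0,0,0,-0.54,-1],[0.6,-0.4,0,0,0,-0.72,-1],[0.7,-0.45,0,0,0,-0.9,-1],[0.75,-0.5,0,0,0,-1,-1],[0.75,-0.5,0,0,0,-1,-1]],
])

```text
time_s: 15.0
tcp_pos: [0.7269, -0.0141, 0.1662]
tcp_rot: [3.035, 0.763, 0.014]
wrist_force: [0.3, 0.6, -0.7]
finger_gap: 0.0126
```

Call:
apply_moves([
  [[0,0,0,0,0,-0.18,-1],[0,0,0,0,0,-0.36,-1],[0,0,0,0,0,-0.54,-1],[0,0,0,0,0,-0.72,-1],[0,0,0,0,0,-0.9,-1],[0,0,0,0,0,-1,-1],[0,0,0,0,0,-1,-1]],
])

```text
time_s: 15.7
tcp_pos: [0.7253, -0.0127, 0.1659]
tcp_rot: [3.095, -0.451, 0.002]
wrist_force: [0.0, -0.4, 0.4]
finger_gap: 0.0122
```

Call:
apply_moves([
  [[0,0,0,0,0,-0.18,-1],[0,0,0,0,0,-0.36,-1],[0,0,0,0,0,-0.54,-1],[0,0,0,0,0,-0.72,-1],[0,0,0,0,0,-0.9,-1],[0,0,0,0,0,-1,-1],[0,0,0,0,0,-1,-1]],
])

```text
time_s: 16.4
tcp_pos: [0.7244, -0.012, 0.1658]
tcp_rot: [2.69, -1.596, -0.008]
wrist_force: [-0.8, 0.7, -1.0]
finger_gap: 0.013
```

```bash
cat >> h.py <<'E'
def held(name,zoff):
    "wrist view of the held handle; zoff: cup underside minus reported TCP z"
    a=read_camera("wrist"); o=manip.get_obs(); X=R.from_rotvec(o["tcp_rot"]).as_matrix(); p=o["tcp_pos"]
    print("tcp",p.round(4),"yaw",np.degrees(np.arctan2(X[1,0],X[0,0])).round(1),"tilt",X[:,2].round(3),"gap",o["finger_gap"].round(4),"t",o["time_s"],"j6",o["joint_positions"][5].round(2))
    e,d=handle(a,name,p[2]+zoff); n=np.array([-d[1],d[0]]); print("end rel tcp along",((e-p[:2])@d).round(4),"lateral",((e-p[:2])@n).round(4)); return a
E
python3 - <<'E'
from h import *
held("green",.0035)
E
```

```text
Traceback (most recent call last):
  File "h.py", line 51, in held
    print("tcp",p.round(4),"yaw",np.degrees(np.arctan2(X[1,0],X[0,0])).round(1),"tilt",X[:,2].round(3),"gap",o["finger_gap"].round(4),"t",o["time_s"],"j6",o["joint_positions"][5].round(2))
                                                                                                             ^^^^^^^^^^^^^^^^^^^^^
AttributeError: 'float' object has no attribute 'round'
```

Call:
apply_moves([
  [[0,0,0,0,0,-0.17,-1],[0,0,0,0,0,-0.336,-1],[0,0,0,0,0,-0.336,-1],[0,0,0,0,0,-0.336,-1]],
])

```text
time_s: 16.85
tcp_pos: [0.7242, -0.0118, 0.1658]
tcp_rot: [2.462, -1.93, -0.011]
wrist_force: [-0.0, 0.8, 0.4]
finger_gap: 0.0126
```

```bash
sed -i 's/o\["finger_gap"\].round(4)/round(o["finger_gap"],4)/' h.py
python3 - <<'E'
from h import *
a=held("green",.0035); cv2.imwrite("pics/g1.png",a["pixels"][:,:,::-1])
E
```

```text
tcp [ 0.7243 -0.0119  0.1658] yaw -76.2 tilt [-0.014 -0.006 -1.   ] gap 0.0128 t 16.9 j6 1.17
HANDLE green ax [ 0.6623 -0.0294] ang 15.7 end [ 0.7446 -0.0063] w 0.013
end rel tcp along 0.0211 lateral -0.0001
```

View pics/g1.png

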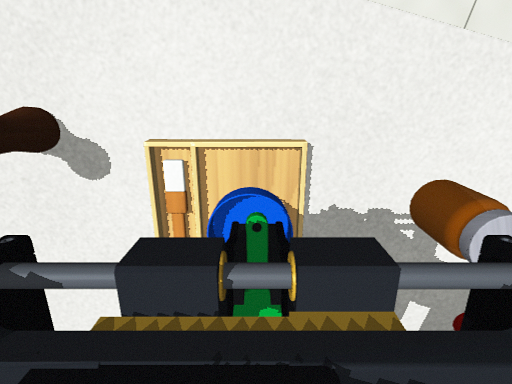

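Picture 11 (g1) shows green held level, its handle at (258,225) pointing to the far end, above blue. Lowering into blue.

Call:
apply_moves([
  [[-0.029,0.032,-0.1,0,-0.01,0,-1],[-0.029,0.032,-0.3,0,-0.01,0,-1],[-0.029,0.032,-0.45,0,-0.01,0,-1],[-0.029,0.032,-0.55,0,-0.01,0,-1],[-0.029,0.032,-0.65,0,-0.01,0,-1],[-0.029,0.032,-0.72,0,-0.01,0,-1],[-0.029,0.032,-0.77,0,-0.01,0,-1],[-0.029,0.032,-0.795,0,-0.01,0,-1],[-0.029,0.032,-0.806,0,-0.01,0,-1],[-0.029,0.032,-0.806,0,-0.01,0,-1]],
])

```text
time_s: 17.9
tcp_pos: [0.7189, -0.0055, 0.0054]
tcp_rot: [2.466, -1.934, -0.0]
wrist_force: [-0.6, -0.5, 0.3]
finger_gap: 0.0125
```

```bash
python3 - <<'E'
from h import *
a=held("green",.003); s=read_camera("scene"); print(manip.get_obs()["wrist_force"])
cv2.imwrite("pics/p2.png",np.hstack([cv2.resize(s["pixels"][150:260,170:310,::-1],(420,330),interpolation=cv2.INTER_CUBIC),cv2.resize(a["pixels"][:,:,::-1],(380,330))]))
E
```

```text
tcp [ 0.7191 -0.0055  0.0056] yaw -76.2 tilt [-0.004 -0.006 -1.   ] gap 0.0127 t 17.95 j6 1.18
HANDLE green ax [ 0.6562 -0.0226] ang 15.2 end [ 7.387e-01 -2.000e-04] w 0.013
end rel tcp along 0.0203 lateral 0.0
[ 0.09762449 -0.44890866  0.13408987]
```

View pics/p2.png

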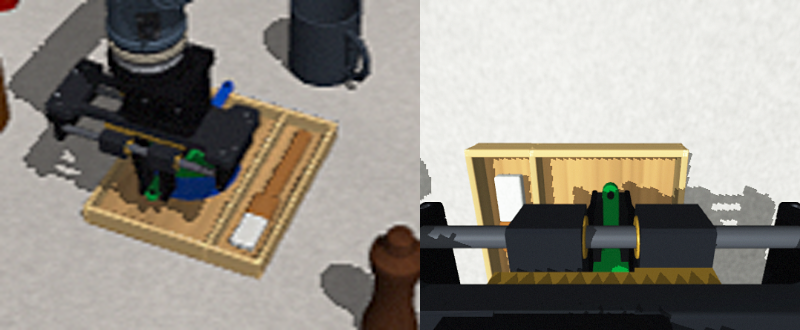

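Call:
apply_moves([
  [[0,0,-0.004,0,0,0,-1],[0,0,-0.006,0,0,0,-0.4],[0,0,-0.006,0,0,0,-0.4],[0,0,-0.006,0,0,0,-0.4],[0,0,-0.006,0,0,0,-0.4],[0,0,0.15,0,0,0,-0.4],[0,0,0.4,0,0,0,-0.3],[0,0,0.65,0,0,0,-0.3],[-0.1,-0.1,0.75,0,0,-0.15,-0.3],[-0.25,-0.25,0.75,0,0,-0.33,-0.3],[-0.4,-0.4,0.75,0,0,-0.5,-0.3],[-0.55,-0.55,0.75,0,0,-0.68,-0.3],[-0.7,-0.7,0.75,0,0,-0.85,-0.3],[-0.85,-0.8,0.75,0,0,-1,-0.3],[-1,-0.95,0.75,0,0,-1,-0.3],[-1,-0.95,0.75,0,0,-1,-0.3]],
])

```text
time_s: 19.6
tcp_pos: [0.5157, -0.1983, 0.1557]
tcp_rot: [1.531, -2.733, -0.005]
wrist_force: [-0.2, 1.1, 1.0]
finger_gap: 0.0305
```

Call:
apply_moves([
  [[-0.15,-0.1,0,0,0,-0.145,-0.3],[-0.3,-0.1,0,0,0,-0.145,-0.3],[-0.35,-0.1,0,0,0,-0.145,-0.3],[-0.35,-0.1,0,0,0,-0.145,-0.3]],
])

```text
time_s: 20.0
tcp_pos: [0.4452, -0.2178, 0.1559]
tcp_rot: [1.372, -2.816, -0.007]
wrist_force: [0.3, -0.1, 0.5]
finger_gap: 0.0305
```

```bash
python3 - <<'E'
from h import *
np.set_printoptions(precision=4,suppress=True)
held("yellow",10) if 0 else None
a=look("yellow"); handle(a,"yellow"); t=read_camera("top")
for n,b in(("blue",.005),("green",.008)):
    m=mask(t,n); 
    try: print(n,cup(t,n,b))
    except Exception as e: print(n,e)
cv2.imwrite("pics/t3.png",np.hstack([cv2.resize(t["pixels"][115:225,215:325,::-1],(400,400),interpolation=cv2.INTER_CUBIC),cv2.resize(a["pixels"][100:300,150:350,::-1],(400,400))]))
E
```

```text
tcp [ 0.4467 -0.2182  0.156 ] yaw -128.0 gap 0.0305 t 20.05
yellow {'ax': array([ 0.3424, -0.0342]), 'ang': np.float64(51.43651008854146), 'end': array([0.3909, 0.0266]), 'body': array([ 0.2011, -0.2187]), 'ext': np.float64(0.02878295316850757), 'hw': np.float64(0.030635338536725863), 'n': 2706}
HANDLE yellow ax [ 0.3509 -0.0303] ang 56.8 end [0.3935 0.0348] w 0.023
blue {'ax': array([ 0.6216, -0.0751]), 'ang': np.float64(61.841738938450774), 'end': array([0.6702, 0.0157]), 'body': array([ 0.6116, -0.0244]), 'ext': np.float64(0.0502287505980317), 'hw': np.float64(0.12007602952640828), 'n': 78}
green {'ax': array([0.6422, 0.0096]), 'ang': np.float64(-15.763514772592622), 'end': array([ 0.7245, -0.0136]), 'body': array([ 0.6518, -0.0281]), 'ext': np.float64(0.06074406850493763), 'hw': np.float64(0.026956091224185984), 'n': 63}
```

View pics/t3.png

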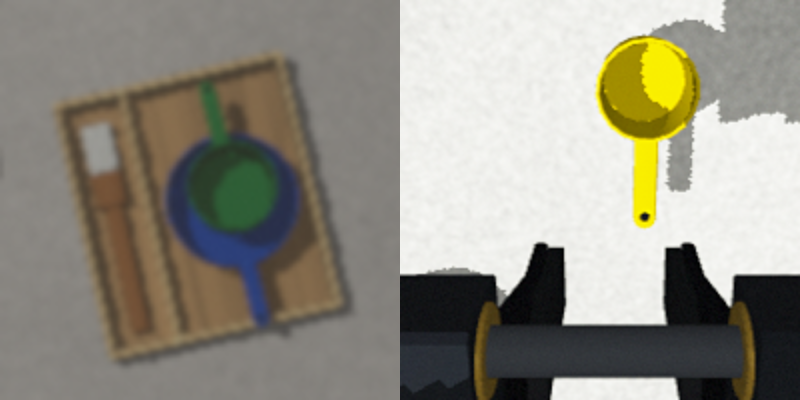

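Picture 13 (t3) shows green seated inside blue with its handle to the far end. It looks a few mm off blue's centre, toward the far end. The yellow cup is at about (640,90) in the wrist half, its handle end at (644,217). I measure both properly.

```bash
python3 - <<'E'
from h import *
import h
np.set_printoptions(precision=4,suppress=True)
# green / blue rims in top view: min enclosing of body masks
t=read_camera("top"); hsv=cv2.cvtColor(t["pixels"],cv2.COLOR_RGB2HSV)
def big(m,k):
    m=cv2.morphologyEx(m,cv2.MORPH_OPEN,cv2.getStructuringElement(cv2.MORPH_ELLIPSE,(k,k)))
    return max(cv2.findContours(m,0,2)[0],key=cv2.contourArea)
roi=np.zeros(hsv.shape[:2],np.uint8); roi[115:225,215:325]=255
g=cv2.inRange(hsv,(50,50,20),(92,255,255))&roi; b=(cv2.inRange(hsv,(93,60,20),(130,255,255))|g)&roi
for n,m,z in(("green",g,.046),("blue",b,.037)):
    k=big(m,9); P=cast(t,k[:,0],z)[:,:2]; (c,r)=cv2.minEnclosingCircle(P.astype(np.float32)); e=cv2.fitEllipse(k); print(n,"circle",np.round(c,4),round(r,4),"ell",cast(t,[e[0]],z)[0,:2],e[1])
ys,xs=np.nonzero(g); i=ys.argmin(); print("green handle end",cast(t,[[xs[i],ys[i]]],.046)[0,:2])
h.SMIN["yellow"]=215
a=read_camera("wrist"); handle(a,"yellow")
k=big(h.mask(a,"yellow"),21); c,r=cv2.minEnclosingCircle(cast(a,k[:,0],.044)[:,:2].astype(np.float32)); print("yellow rim",np.round(c,4),r)
E
```

```text
green circle [ 0.6579 -0.023 ] 0.038 ell [ 0.6566 -0.0226] (23.631237030029297, 25.511137008666992)
blue circle [ 0.6434 -0.0242] 0.0541 ell [ 0.6442 -0.0237] (34.09626770019531, 35.56285858154297)
green handle end [ 0.7354 -0.0006]
HANDLE yellow ax [ 0.4628 -0.2554] ang 141.5 end [ 0.4019 -0.207 ] w 0.0116
yellow rim [ 0.4613 -0.2546] 0.02800808474421501
```

Call:
apply_moves([
  [[-0.161,0.017,-0.1,0,0,0,-0.3],[-0.161,0.017,-0.3,0,0,0,-0.3],[-0.161,0.017,-0.5,0,0,0,-0.3],[-0.161,0.017,-0.65,0,0,0,-0.3],[-0.161,0.017,-0.73,0,0,0,-0.3],[-0.161,0.017,-0.76,0,0,0,-0.3],[-0.161,0.017,-0.76,0,0,0,-0.3],[-0.161,0.017,-0.76,0,0,0,-0.3]],
])

```text
time_s: 21.0
tcp_pos: [0.4163, -0.2155, 0.0044]
tcp_rot: [1.376, -2.816, -0.001]
wrist_force: [0.5, 0.3, 0.6]
finger_gap: 0.0303
```

Call:
apply_moves([
  [[0,0,0,0,0,0,-1],[0,0,0,0,0,0,-1],[0,0,0,0,0,0,-1],[0,0,0,0,0,0,-1],[0,0,0,0,0,0,-1]],
], newtons=25)

```text
time_s: 21.5
tcp_pos: [0.4164, -0.2155, 0.0048]
tcp_rot: [1.376, -2.816, 0.0]
wrist_force: [-1.3, -0.2, 2.2]
finger_gap: 0.0128
```

Call:
apply_moves([
  [[0,0,0.15,0,0,0,-1],[0,0,0.4,0,0,0,-1],[0,0,0.65,0,0,0.1,-1],[0.15,0.1,0.8,0,0,0.28,-1],[0.3,0.3,0.8,0,0,0.46,-1],[0.5,0.5,0.8,0,0,0.64,-1],[0.7,0.7,0.8,0,0,0.82,-1],[0.88,0.88,0.8,0,0,1,-1],[0.88,0.88,0.8,0,0,1,-1],[0.88,0.88,0.8,0,0,1,-1]],
])

```text
time_s: 22.5
tcp_pos: [0.5931, -0.0379, 0.1643]
tcp_rot: [2.352, -2.073, 0.004]
wrist_force: [0.3, -0.5, -0.8]
finger_gap: 0.0124
```

Call:
apply_moves([
  [[0,0,0,0,0,0.144,-1],[0,0,0,0,0,0.144,-1],[0,0,0,0,0,0.144,-1],[0,0,0,0,0,0.144,-1]],
])

```text
time_s: 22.9
tcp_pos: [0.5923, -0.039, 0.1643]
tcp_rot: [2.462, -1.94, 0.004]
wrist_force: [0.7, 0.5, -0.2]
finger_gap: 0.0126
```

```bash
cat >> h.py <<'E'
def big(m,k):
    m=cv2.morphologyEx(m,cv2.MORPH_OPEN,cv2.getStructuringElement(cv2.MORPH_ELLIPSE,(k,k)))
    return max(cv2.findContours(m,0,2)[0],key=cv2.contourArea)
def rim(c,m,z,k=15):
    q=big(m,k); P=cast(c,q[:,0],z)[:,:2]; o,r=cv2.minEnclosingCircle(P.astype(np.float32)); return np.array(o),r
E
python3 - <<'E'
from h import *
import h
h.SMIN["yellow"]=215
a=held("yellow",-.0048); z=manip.get_obs()["tcp_pos"][2]-.0048+.044
print("rim yellow",rim(a,mask(a,"yellow"),z))
hsv=cv2.cvtColor(a["pixels"],cv2.COLOR_RGB2HSV); g=cv2.inRange(hsv,(50,50,20),(92,255,255))
try: print("green rim",rim(a,g,.046))
except Exception as e: print(e)
cv2.imwrite("pics/y1.png",a["pixels"][:,:,::-1])
E
```

```text
tcp [ 0.5926 -0.0388  0.1644] yaw -76.5 tilt [-0.002 -0.007 -1.   ] gap 0.0127 t 22.95 j6 1.09
HANDLE yellow ax [ 0.6579 -0.0239] ang -167.0 end [ 0.5821 -0.0414] w 0.0128
end rel tcp along 0.0107 lateral 0.0001
rim yellow (array([ 0.62931395, -0.03088764]), 0.0477447435259819)
green rim (array([ 0.68654895, -0.01445501]), 0.007372264750301838)
```

View pics/y1.png

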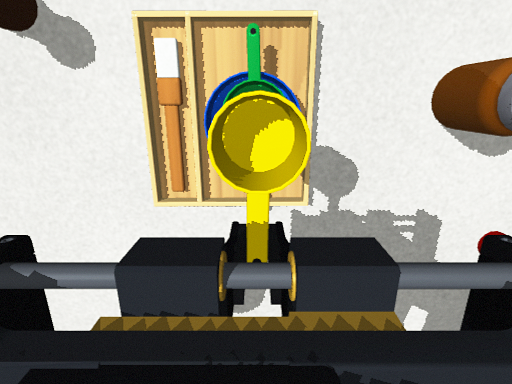

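Picture 14 (y1) shows yellow held level, rim centred near (259,143), with green's handle end at (253,27).

```bash
python3 - <<'E'
from h import *
import h
h.SMIN["yellow"]=215
a=read_camera("wrist"); p=manip.get_obs()["tcp_pos"]; z=p[2]-.0048+.044
o,r=rim(a,mask(a,"yellow"),z,35); print("rim yellow",o,r,"rel tcp",o-p[:2],np.linalg.norm(o-p[:2]))
hsv=cv2.cvtColor(a["pixels"],cv2.COLOR_RGB2HSV); g=cv2.inRange(hsv,(50,100,20),(85,255,255)); g[75:]=0
ys,xs=np.nonzero(g); P=cast(a,np.c_[xs,ys],.046)[:,:2]; mu=P.mean(0); d=np.linalg.svd(P-mu,full_matrices=False)[2][0]; d*=np.sign(d[0]); e=mu+d*np.percentile((P-mu)@d,99); print("green end",e,"ang",np.degrees(np.arctan2(d[1],d[0])),"ax",e-d*.0855)
b=cv2.inRange(hsv,(100,120,20),(130,255,255)); b[200:]=0; ys,xs=np.nonzero(b); P=cast(a,np.c_[xs,ys],.037)[:,:2]
u=np.array([.972,.236]); n=np.array([-.236,.972]); print("blue far rim ->centre along", P[np.argmax(P@u)]-u*.053)
E
```

```text
rim yellow [ 0.64847428 -0.02613789] 0.02823854796588421 rel tcp [0.05579408 0.01250157] 0.05717752179760897
green end [ 0.73688387 -0.0010232 ] ang 14.794645489906252 ax [ 0.65421843 -0.02285609]
blue far rim ->centre along [ 0.64242691 -0.01343178]
```

Call:
apply_moves([
  [[0.025,0.015,-0.15,0,0,0,-1],[0.025,0.015,-0.3,0,0,0,-1],[0.025,0.015,-0.42,0,0,0,-1],[0.025,0.015,-0.497,0,0,0,-1],[0.025,0.015,-0.497,0,0,0,-1],[0.025,0.015,-0.497,0,0,0,-1]],
])

```text
time_s: 23.6
tcp_pos: [0.5979, -0.0359, 0.0651]
tcp_rot: [2.462, -1.94, 0.004]
wrist_force: [0.2, 0.2, -0.1]
finger_gap: 0.0125
```

```bash
cat > nest.py <<'E'
from h import *
import h,sys
h.SMIN["yellow"]=215
np.set_printoptions(precision=4,suppress=True)
a=read_camera("wrist"); p=manip.get_obs()["tcp_pos"]; z=p[2]-.0048+.044
o,r=rim(a,mask(a,"yellow"),z,35); print("tcp",p,"rim yellow",o,r)
hsv=cv2.cvtColor(a["pixels"],cv2.COLOR_RGB2HSV); g=cv2.inRange(hsv,(50,100,20),(85,255,255)); g[200:]=0
ys,xs=np.nonzero(g); P=cast(a,np.c_[xs,ys],.046)[:,:2]; 
u=np.array([.972,.236]); n=np.array([-.236,.972]); o2=P-o; t=o2@u; s=o2@n
print("green end along",np.percentile(t,99.5),"-> green axis rel yellow along",np.percentile(t,99.5)-.0855)
H=t>.045; print("handle lateral",s[H].mean(),"n",H.sum(),"row min",ys.min())
E
python3 nest.py
```

```text
tcp [ 0.5985 -0.036   0.0658] rim yellow [ 0.654  -0.0236] 0.02812664955854416
green end along 0.08355710230467928 -> green axis rel yellow along -0.0019428976953207305
handle lateral 0.001989104349941201 n 1195 row min 0
```

Call:
apply_moves([
  [[0,0.003,-0.05,0,0,0,-1],[0,0.003,-0.1,0,0,0,-1],[0,0.003,-0.15,0,0,0,-1],[0,0.003,-0.19,0,0,0,-1],[0,0.003,-0.22,0,0,0,-1],[0,0.003,-0.235,0,0,0,-1],[0,0.003,-0.245,0,0,0,-1],[0,0.003,-0.248,0,0,0,-1],[0,0.003,-0.248,0,0,0,-1]],
])

```text
time_s: 24.55
tcp_pos: [0.5987, -0.0354, 0.0164]
tcp_rot: [2.463, -1.94, 0.008]
wrist_force: [0.1, 0.2, -0.4]
finger_gap: 0.0123
```

```bash
python3 nest.py; python3 -c "
from h import *
o=manip.get_obs();print(o['wrist_force'],o['ft_torque'],o['finger_gap'])"
```

```text
tcp [ 0.5988 -0.0355  0.0165] rim yellow [ 0.6545 -0.0226] 0.02823486365377903
green end along 0.06952739971649072 -> green axis rel yellow along -0.01597260028350929
handle lateral 0.0008991233240652145 n 1397 row min 0
[-0.63919702  1.00054957 -0.52579725] [-0.08071143  0.21501693 -0.00672138] 0.012182581709730982
```

Release yellow, go to red.

Call:
apply_moves([
  [[0,0,-0.004,0,0,0,-1],[0,0,-0.004,0,0,0,-0.4],[0,0,-0.004,0,0,0,-0.4],[0,0,-0.004,0,0,0,-0.4],[0,0,-0.004,0,0,0,-0.4],[0,0,0.15,0,0,0,-0.4],[0,0,0.4,0,0,0,-0.35],[0,0,0.65,0,0,0,-0.3],[0,-0.1,0.8,0,0,-0.1,-0.3],[-0.1,-0.3,0.8,0,0,-0.25,-0.3],[-0.15,-0.5,0.8,0,0,-0.4,-0.3],[-0.2,-0.75,0.8,0,0,-0.627,-0.3],[-0.25,-1,0.8,0,0,-0.627,-0.3],[-0.25,-1,0.8,0,0,-0.627,-0.3]],
])

```text
time_s: 26.0
tcp_pos: [0.5482, -0.2421, 0.1768]
tcp_rot: [1.906, -2.487, 0.012]
wrist_force: [0.3, 1.0, 0.1]
finger_gap: 0.0302
```

Call:
apply_moves([
  [[-0.1,-0.2,0,0,0,0,-0.3],[-0.15,-0.45,0,0,0,0,-0.3],[-0.15,-0.64,0,0,0,0,-0.3],[-0.15,-0.64,0,0,0,0,-0.3],[-0.15,-0.64,0,0,0,0,-0.3]],
])

```text
time_s: 26.5
tcp_pos: [0.5178, -0.3701, 0.1763]
tcp_rot: [1.905, -2.489, 0.009]
wrist_force: [-0.5, 1.2, 0.3]
finger_gap: 0.0309
```

```bash
python3 - <<'E'
from h import *
np.set_printoptions(precision=4,suppress=True)
a=look("red"); handle(a,"red"); 
try: print("red rim",rim(a,mask(a,"red"),.052,19))
except Exception as e: print(e)
t=read_camera("top"); hsv=cv2.cvtColor(t["pixels"],cv2.COLOR_RGB2HSV); roi=np.zeros(hsv.shape[:2],np.uint8); roi[115:225,215:325]=255
y=cv2.inRange(hsv,(22,120,20),(32,255,255))&roi; print("yellow",rim(t,y,.055,9),cv2.boundingRect(y))
cv2.imwrite("pics/t4.png",np.hstack([cv2.resize(t["pixels"][115:225,215:325,::-1],(400,400),interpolation=cv2.INTER_CUBIC),cv2.resize(a["pixels"][100:300,150:350,::-1],(400,400))]))
E
```

```text
tcp [ 0.5179 -0.3688  0.1763] yaw -105.1 gap 0.0306 t 26.55
red {'ax': array([ 0.5647, -0.3803]), 'ang': np.float64(164.71148574051014), 'end': array([ 0.4958, -0.3615]), 'body': array([ 0.5624, -0.3796]), 'ext': np.float64(0.04111114445933026), 'hw': np.float64(0.011458537770234537), 'n': 425}
HANDLE red ax [ 0.5635 -0.3803] ang 164.4 end [ 0.4946 -0.3611] w 0.0115
red rim (array([ 0.5622, -0.3796]), 0.02154402807354927)
yellow (array([ 0.6542, -0.0226]), 0.029460405930876732) (269, 156, 20, 36)
```

View pics/t4.png

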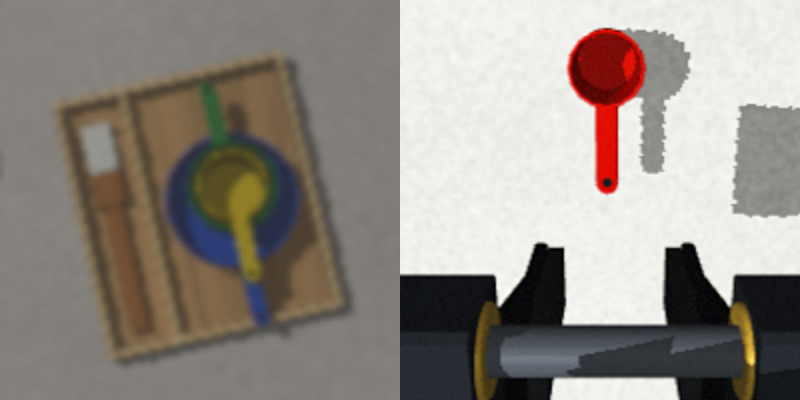

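Picture 15 (t4) shows yellow nested in green, with its rim centre (0.654,−0.023) in both views. Red is ahead with its handle centred. Grasp red.

Call:
apply_moves([
  [[-0.064,0.024,-0.1,0,0,0,-0.3],[-0.064,0.024,-0.3,0,0,0,-0.3],[-0.064,0.024,-0.5,0,0,0,-0.3],[-0.064,0.024,-0.68,0,0,0,-0.3],[-0.064,0.024,-0.78,0,0,0,-0.3],[-0.064,0.024,-0.819,0,0,0,-0.3],[-0.064,0.024,-0.819,0,0,0,-0.3],[-0.064,0.024,-0.819,0,0,0,-0.3],[-0.064,0.024,-0.819,0,0,0,-1],[-0.064,0.024,-0.819,0,0,0,-1],[-0.064,0.024,-0.819,0,0,0,-1],[-0.064,0.024,-0.819,0,0,0,-1],[-0.064,0.024,-0.819,0,0,0,-1]],
], newtons=25)

```text
time_s: 27.9
tcp_pos: [0.5052, -0.3638, 0.0132]
tcp_rot: [1.908, -2.486, 0.009]
wrist_force: [-1.5, -0.0, 3.3]
finger_gap: 0.0124
```

Call:
apply_moves([
  [[0,0,0.2,0,0,0,-1],[0,0,0.45,0,0,0,-1],[0,0,0.7,0,0,0.1,-1],[0,0.1,0.85,0,0,0.28,-1],[0.1,0.3,0.85,0,0,0.46,-1],[0.2,0.5,0.85,0,0,0.64,-1],[0.35,0.7,0.85,0,0,0.82,-1],[0.5,0.9,0.85,0,0,1,-1],[0.5,0.9,0.85,0,0,1,-1]],
])

```text
time_s: 28.8
tcp_pos: [0.6081, -0.178, 0.1831]
tcp_rot: [2.725, -1.558, 0.014]
wrist_force: [0.1, 0.8, -0.1]
finger_gap: 0.0128
```

Call:
apply_moves([
  [[0.1,0.2,0,0,0,0.18,-1],[0.2,0.4,0,0,0,0.36,-1],[0.35,0.6,0,0,0,0.54,-1],[0.45,0.8,0,0,0,0.72,-1],[0.5,0.86,0,0,0,0.9,-1],[0.5,0.86,0,0,0,1,-1],[0.5,0.86,0,0,0,1,-1]],
])

```text
time_s: 29.5
tcp_pos: [0.7078, -0.0057, 0.1824]
tcp_rot: [-3.115, 0.397, -0.013]
wrist_force: [-0.4, 0.1, -0.0]
finger_gap: 0.0124
```

Call:
apply_moves([
  [[0,0,0,0,0,0.18,-1],[0,0,0,0,0,0.36,-1],[0,0,0,0,0,0.54,-1],[0,0,0,0,0,0.72,-1],[0,0,0,0,0,0.9,-1],[0,0,0,0,0,1,-1],[0,0,0,0,0,1,-1]],
])

```text
time_s: 30.2
tcp_pos: [0.7073, -0.0069, 0.1822]
tcp_rot: [-3.028, -0.819, -0.01]
wrist_force: [-0.1, -0.4, 0.1]
finger_gap: 0.0127
```

Call:
apply_moves([
  [[0,0,0,0,0,0.18,-1],[0,0,0,0,0,0.36,-1],[0,0,0,0,0,0.54,-1],[0,0,0,0,0,0.72,-1],[0,0,0,0,0,0.9,-1],[0,0,0,0,0,1,-1],[0,0,0,0,0,1,-1]],
])

```text
time_s: 30.9
tcp_pos: [0.7071, -0.0076, 0.1821]
tcp_rot: [-2.486, -1.909, -0.006]
wrist_force: [0.5, 0.0, 0.6]
finger_gap: 0.0121
```

Call:
apply_moves([
  [[0,0,0,0,0,0.18,-1],[0,0,0,0,0,0.36,-1],[0,0,0,0,0,0.54,-1],[0,0,0,0,0,0.637,-1],[0,0,0,0,0,0.637,-1],[0,0,0,0,0,0.637,-1]],
])

```text
time_s: 31.5
tcp_pos: [0.7069, -0.0079, 0.1821]
tcp_rot: [-1.941, -2.461, -0.003]
wrist_force: [0.6, -0.1, -0.6]
finger_gap: 0.0127
```

```bash
cat > nest2.py <<'E'
from h import *
import h
h.SMIN["yellow"]=190
np.set_printoptions(precision=4,suppress=True)
a=held("red",-.0132); p=manip.get_obs()["tcp_pos"]; z=p[2]-.0132+.052
m=mask(a,"red"); o,r=rim(a,m,z,27); print("red rim",o,r,"force",manip.get_obs()["wrist_force"])
hsv=cv2.cvtColor(a["pixels"],cv2.COLOR_RGB2HSV); y=cv2.inRange(hsv,(22,190,40),(33,255,255)); ys,xs=np.nonzero(y)
P=cast(a,np.c_[xs,ys],.055)[:,:2]; u=np.array([.972,.236]); n=np.array([-.236,.972]); t=(P-o)@u; s=(P-o)@n
k=(np.abs(s)<.033)&(np.abs(t)<.1); t=t[k];s=s[k]
e=np.percentile(-t,99.5); print("yellow n",k.sum(),"handle end along",e,"-> yellow axis rel red along",-(e-.0778),"handle lateral",s[t<-.04].mean(), "at", t[t<-.04].mean(),"rows",ys.min(),ys.max())
E
python3 nest2.py
```

```text
tcp [ 0.707  -0.0079  0.1821] yaw 103.5 tilt [-0.005  0.006 -1.   ] gap 0.012 t 31.55 j6 -1.98
HANDLE red ax [ 0.6469 -0.0227] ang 13.4 end [ 0.7165 -0.0062] w 0.0129
end rel tcp along 0.0097 lateral -0.0006
red rim [ 0.6501 -0.022 ] 0.02228088676929474 force [-0.2028  0.1233  0.0347]
yellow n 611 handle end along 0.07179660280355842 -> yellow axis rel red along 0.006003397196441579 handle lateral -0.0013554875381017921 at -0.055454510158158575 rows 50 329
```

Call:
apply_moves([
  [[0.025,0.003,-0.15,0,0,0,-1],[0.025,0.003,-0.3,0,0,0,-1],[0.025,0.003,-0.44,0,0,0,-1],[0.025,0.003,-0.52,0,0,0,-1],[0.025,0.003,-0.52,0,0,0,-1],[0.025,0.003,-0.52,0,0,0,-1]],
])

```text
time_s: 32.15
tcp_pos: [0.7126, -0.0074, 0.0787]
tcp_rot: [-1.941, -2.462, -0.004]
wrist_force: [-0.4, -0.1, 1.4]
finger_gap: 0.0126
```

```bash
python3 nest2.py
```

```text
tcp [ 0.7133 -0.0075  0.0797] yaw 103.5 tilt [-0.002  0.006 -1.   ] gap 0.0126 t 32.2 j6 -1.98
HANDLE red ax [ 0.652  -0.0222] ang 13.2 end [ 0.7216 -0.0059] w 0.0127
end rel tcp along 0.0084 lateral -0.0003
red rim [ 0.6553 -0.0215] 0.02185235545039177 force [-0.1012  0.0741  0.5414]
yellow n 1911 handle end along 0.07635101963233225 -> yellow axis rel red along 0.001448980367667746 handle lateral -0.0006177773109241919 at -0.057829051524580656 rows 14 329
```

Call:
apply_moves([
  [[0.003,0,-0.05,0,0,0,-1],[0.003,0,-0.1,0,0,0,-1],[0.003,0,-0.14,0,0,0,-1],[0.003,0,-0.18,0,0,0,-1],[0.003,0,-0.215,0,0,0,-1],[0.003,0,-0.24,0,0,0,-1],[0.003,0,-0.255,0,0,0,-1],[0.003,0,-0.261,0,0,0,-1],[0.003,0,-0.261,0,0,0,-1]],
])

```text
time_s: 33.1
tcp_pos: [0.7139, -0.0075, 0.0276]
tcp_rot: [-1.942, -2.463, -0.005]
wrist_force: [-0.7, -0.1, -0.7]
finger_gap: 0.0128
```

```bash
python3 nest2.py
```

```text
tcp [ 0.714  -0.0075  0.0277] yaw 103.5 tilt [-0.001  0.006 -1.   ] gap 0.0125 t 33.15 j6 -1.98
HANDLE red ax [ 0.653  -0.0219] ang 12.7 end [ 0.7227 -0.0062] w 0.0127
end rel tcp along 0.0088 lateral -0.0006
red rim [ 0.657  -0.0216] 0.022249719128012657 force [-0.1978  0.1044  0.4373]
yellow n 4495 handle end along 0.06997575351504803 -> yellow axis rel red along 0.00782424648495196 handle lateral -0.00010897350662621665 at -0.05571886868293663 rows 0 329
```

Call:
apply_moves([
  [[0,0,-0.003,0,0,0,-1],[0,0,-0.003,0,0,0,-0.4],[0,0,-0.003,0,0,0,-0.4],[0,0,-0.003,0,0,0,-0.4],[0,0,-0.003,0,0,0,-0.4],[0,0,0.15,0,0,0,-0.4],[0,0,0.4,0,0,0,-0.4],[0,0,0.65,0,0,0,-0.4],[0,0,0.9,0,0,0,-0.4],[-0.25,0.2,0.9,0,0,0,-0.4],[-0.5,0.4,0.9,0,0,0,-0.4],[-0.75,0.6,0.9,0,0,0,-0.4],[-0.9,0.9,0.9,0,0,0,-0.4],[-1,1,0.9,0,0,0,-0.4],[-1,1,0.9,0,0,0,-0.4]],
])

```text
time_s: 34.65
tcp_pos: [0.5113, 0.1944, 0.208]
tcp_rot: [-1.94, -2.463, -0.005]
wrist_force: [-0.2, 0.4, -1.3]
finger_gap: 0.0262
```

```bash
python3 - <<'E'
from h import *
np.set_printoptions(precision=4,suppress=True)
t=read_camera("top"); s=read_camera("scene"); roi=dict(top=(slice(115,225),slice(215,325)),scene=(slice(150,260),slice(170,310)))
R_={"red":((0,90,30),(6,255,255),.066,.0215),"yellow":((22,120,25),(33,255,255),.055,.0278)}
for n,c in(("top",t),("scene",s)):
    hsv=cv2.cvtColor(c["pixels"],cv2.COLOR_RGB2HSV); w=np.zeros(hsv.shape[:2],np.uint8); w[roi[n]]=255
    for k,(a,b,z,r) in R_.items():
        m=cv2.inRange(hsv,a,b)&w
        try: o,q=rim(c,m,z,7); print(n,k,o,q)
        except Exception as e: print(n,k,"x")
        ys,xs=np.nonzero(m); P=cast(c,np.c_[xs,ys],z)[:,:2]; d=np.array([.972,.236])*(1 if k=="red" else -1); print("  far end",P[np.argmax(P@d)],P[np.argmax(P@d)]-d*(.0715 if k=="red" else .0778))
cv2.imwrite("pics/fin.png",np.hstack([cv2.resize(t["pixels"][115:225,215:325,::-1],(400,400),interpolation=cv2.INTER_CUBIC),cv2.resize(s["pixels"][155:255,185:285,::-1],(400,400),interpolation=cv2.INTER_CUBIC)]))
E
```

```text
top red [ 0.6547 -0.0215] 0.020050426945090294
  far end [ 0.7225 -0.0066] [ 0.653  -0.0235]
top yellow x
  far end [ 0.583  -0.0443] [ 0.6586 -0.0259]
scene red [ 0.668  -0.0128] 0.01806374453008175
  far end [0.7538 0.2574] [0.6843 0.2406]
scene yellow x
  far end [ 0.5827 -0.0384] [ 0.6583 -0.02  ]
```

View pics/fin.png

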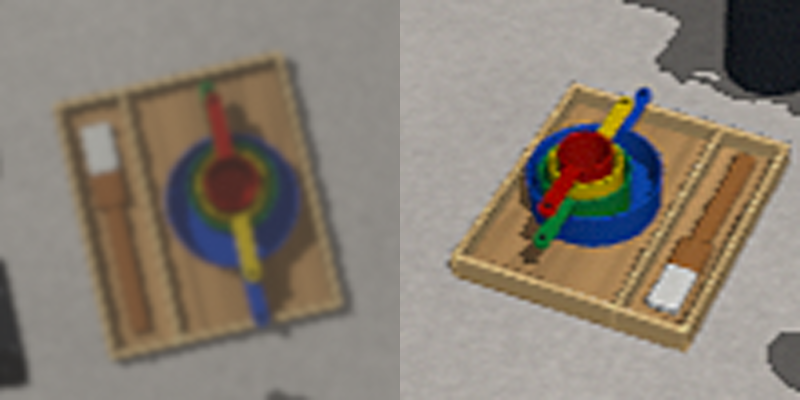

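```bash
python3 - <<'E'
from h import *
np.set_printoptions(precision=4,suppress=True)
t=read_camera("top"); s=read_camera("scene")
def tip(c,sl,lo,hi,low):
    m=np.zeros((384,512),np.uint8); m[sl]=cv2.inRange(cv2.cvtColor(c["pixels"],cv2.COLOR_RGB2HSV),lo,hi)[sl]
    ys,xs=np.nonzero(m); i=ys.argmax() if low else ys.argmin(); k=ys==ys[i]; return [xs[k].mean(),ys[i]]
T=(slice(115,225),slice(240,325)); S=(slice(155,240),slice(205,255))
for n,lo,hi,z,a,b in(("red",(0,110,30),(6,255,255),.066,0,1),("green",(50,60,25),(92,255,255),.046,0,1),("yellow",(22,120,30),(33,255,255),.055,1,0),("blue",(100,80,25),(130,255,255),.037,1,0)):
    e1,e2=tip(t,T,lo,hi,a),tip(s,S,lo,hi,b)
    A=np.array([t["eye"],s["eye"]]); D=np.array([cast(t,e1,0)[0],cast(s,e2,0)[0]])-A
    k=np.linalg.lstsq(np.c_[D[0],-D[1]],A[1]-A[0],rcond=None)[0]; P=(A+D*k[:,None])
    print(n,"handle end",P.mean(0),"miss",np.linalg.norm(P[0]-P[1]).round(4),"expected top z",z,"px",e1,e2)
E
```

```text
red handle end [ 0.7231 -0.0058  0.0603] miss 0.0017 expected top z 0.066 px [np.float64(273.0), np.int64(141)] [np.float64(221.5), np.int64(208)]
green handle end [ 0.7363 -0.0015  0.0404] miss 0.0011 expected top z 0.046 px [np.float64(271.5), np.int64(138)] [np.float64(220.0), np.int64(216)]
yellow handle end [ 0.5833 -0.0417  0.0536] miss 0.0005 expected top z 0.055 px [np.float64(285.0), np.int64(191)] [np.float64(241.0), np.int64(179)]
blue handle end [ 0.5507 -0.0468  0.0361] miss 0.001 expected top z 0.037 px [np.float64(286.5), np.int64(203)] [np.float64(246.0), np.int64(177)]
```

```bash
python3 -c "
from station import workorder
print(workorder.job_done())"
```

```text
the job is handed in; nothing more can be done
None
```

The four cups are nested in the wide compartment and the job is handed in at about 35 s on the robot clock. They went in as asked: blue, then green, yellow and red. Blue's and yellow's handles point to the tray end nearer the robot, green's and red's to the far end.

**Last checks:**
- **Position:** the last top and scene pictures show the nest upright, with all handles along the tray. Green sits about 7 mm off blue's centre, which its clearance allows.
- **Seating:** the handle ends, measured from two views, lie at 36, 40, 54 and 60 mm. The tops should be at 37, 46, 55 and 66 mm. Green and red read about 6 mm low, probably because the lower edge of the handle end was picked. None reads high, so each cup is down.
- **Bystanders:** the arm touched none of them. The brush and mug look unmoved in the last pictures; I did not measure the mill or the jar again.

**What disagreed:**
- **Finger height:** the finger ends sit about 25 mm higher than the reported tool point says. The first three grasps on blue closed above its handle because of this, without touching it. I then worked from where each grasp actually held.
- **Camera offset:** the wrist camera placed handle ends about 4 mm nearer the robot than the other cameras did. For yellow and red I aligned the cups in the wrist view, checked against the top camera.

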